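Load two vials into the autosampler's leaning tray

ROBOT

A 6-joint arm with a two-finger parallel gripper is mounted at the origin on the work surface. World frame = base frame: x ahead of the robot, y to its left, z up, the work surface at z = 0. Lengths are in mm, angles in rad, forces in N, time in s.
With the tool pointing down it reaches from about 275 to 1000 mm from the base axis. Payload 8.4 kg.
Tool frame: the origin (TCP) lies midway between the tips of the shut fingers; the grasp point (between the pads) lies grip_depth behind it (grip_depth is the distance from the TCP to the grasp point, in mm); z points along the fingers, y is the line along which they close (so a half turn about z gives the same grasp; the last joint's range is limited). The gripper opens to 85 mm and grips with 20 to 120 N. Pads are 22 mm wide; open, the fingers measure 114 mm over their backs; the gripper's body (76 mm by 85 mm) begins 54 mm behind the grasp point. The pads swing forward as they close: fully open they stand 13 mm farther back than shut.
Start: joints at [1.345, 0.353, 1.633, -0, 1.155, -0.002], TCP at [138.709, 609.416, 231.281] pointing down, gripper open.
Joint ranges: [-2.63, 2.63], [-0.92, 2.1], [0.06, 2.66], [-1.3, 4.44], [0, 2.69], [-3.02, 3.02]. Speed limits (rad/s): [2.22, 2.22, 2.79, 3.14, 3.14, 3.14].

INTERFACE

Orientations are given as [roll, pitch, yaw] about the fixed x, y, z axes, in that order (R = Rz(yaw) Ry(pitch) Rx(roll)).
In Python, from rig import * gives the robot as it stands.
- The arm moves only by the shell command python3 -m creep 'ROWS' [FORCE]. ROWS is JSON, a list of rows, each an object of numbers: "x", "y", "z": the shift along the tool's x, y, z in mm; "rx", "ry", "rz": the turn, a rotation vector about the tool's x, y, z in rad; "hand": the finger opening in mm, from 0 to 85.4. A call has 1 to 20 rows; each row shifts and turns the commanded pose from where the row before left it, along the tool's axes as they then stand; what a row does not reach is not made up. A row lasts 1/8 s, in which the tool goes at most 62.5 mm and 10.7 degrees, less where a joint would pass 70% of its speed; a pose out of reach is approached as far as the arm can. A call with a gripper value outside its range is refused whole. The fingers move at their own pace and stop on an object; FORCE is the grip in N (left out, the last holds). Time passes only in rows, so rows that do not move let the fingers close. It gives the time, the measured TCP pose, the force, the opening and the grip force at its end, in the units of the state.
- sense(): the state, without advancing time (a new reading comes with each control period).
- grab_frame(name): name is "scene" or "top" or "wrist"; returns the picture (400x640x3 uint8, red, green, blue); there is no depth.
- get_calibration(name): a dict with "K" (3x3 intrinsics, pixels), "R" (3x3) and "t" (3): a world point X has camera coordinates R X + t. Camera axes: x right, y down, z forward; pixel columns grow to the right and rows downward; lengths in mm; the calibration is good to about 2 mm. A picture is of the moment at which its call begins: read the wrist's pose just before it. get_calibration takes no time and is no camera call; for the wrist camera it gives the pose at the moment of the call.
- sign_off(): hands the job in; it is judged then, once.
The state is a dict: "clock": time; "qpos": joint angles; "qvel": joint speeds; "joint_efforts": joint torques, N m; "eef_pos": TCP position; "tcp_rot": TCP orientation; "contact_force": force on the tool from outside, world axes, zero at the start; "wrist_torque": the same for the moment, N m; "opening": opening from 0.0 (shut) to 1.0 (fully open); "grasp_force": force on a finger pad.
Only numpy, scipy, OpenCV 4.12 (cv2) and the standard library are available. Lean on these libraries where they do the work, as an engineer would, in place of code of your own. Each camera call takes 0.05 s, during which the arm holds its last target. There are 200 camera calls.

TASK

While the autosampler's tray is still drawn out, drop the blue-capped vial into the blue pocket and the orange-capped vial into the orange pocket, cap up and fully home, in either order. Then push the tray gently, without slamming it, all the way home against the autosampler. Do not let a vial fall over, and leave the white-capped vial, the bottle and the beaker where they stand.

Things in the scene. Friction and masses are not known exactly. Their poses are not given: they have to be found in the camera images.
- autosampler: fixed white instrument, 340 (x) by 260 (y) by 295 mm high, with a tray sliding along its y axis (+y away from the housing). Origin on the bench below the middle of the docked tray; the flat docking wall is 107 mm from it at -y. A grey injector head, underside 210 mm up, overhangs the tray path 57 mm from the wall. The tray rides on a rail bed 18 mm high, 110 mm wide
- tray (a joint): how far the tray stands out from its home stop, in m: 0 = home, up to 0.14 = drawn right out. It slides stiffly (about 4 N) and stays where it is left.
- pocket_blue (a point): centre of the mouth of the round blind pocket in the tray's blue block (the end by the housing). Bore 35 mm, 55 mm deep. z points out of it along the bore, leaning 30 degrees from vertical towards the autosampler's -x (robot) side; y as the autosampler's. The flat top face, square to the bore, is 70 by 64 mm. A vial fully home stands 60 mm out, its centre 2.5 mm outside the mouth along z.
- pocket_orange (a point): centre of the mouth of the round blind pocket in the tray's orange block (the far end, 130 mm from the blue; a grey one between stays empty). Bore 35 mm, 55 mm deep. z points out of it along the bore, leaning 30 degrees from vertical towards the autosampler's -x (robot) side; y as the autosampler's. The flat top face, square to the bore, is 70 by 64 mm. A vial fully home stands 60 mm out, its centre 2.5 mm outside the mouth along z.
- push_plate (a point): middle of the outer face of the red push plate that closes the tray's far end; the plate is upright, 95 mm wide (along x), from 30 to 115 mm above the bench, this point 65 mm above it; pushing it along -y of the autosampler slides the tray home.
- rack: fixed green block on the bench, 70 mm (x) by 230 mm (y) by 30 mm high, with three 31 mm holes 20 mm deep in a row along its y axis, 75 mm apart, each with a vial standing in it (foot 10 mm above the bench); which vial stands where varies. Origin at the centre of its underside.
- vial_blue_mid (a point): centre (half-way up, on the axis) of a round amber glass sample vial with a blue cap; 28 mm diameter all the way up, 115 mm tall overall (the cap is the top 30 mm), about 80 g; z runs along its axis to the cap.
- vial_orange_mid (a point): centre (half-way up, on the axis) of a round amber glass sample vial with an orange cap; 28 mm diameter all the way up, 115 mm tall overall (the cap is the top 30 mm), about 80 g; z runs along its axis to the cap.
- vial_white_mid (a point): centre (half-way up, on the axis) of a round amber glass sample vial with a white cap; 28 mm diameter all the way up, 115 mm tall overall (the cap is the top 30 mm), about 80 g; z runs along its axis to the cap. Spare: not to be moved.
- bottle_mid (a point): centre of a bystander: amber solvent bottle with a blue cap, 70 mm diameter, 150 mm tall
- beaker_mid (a point): centre of a bystander: small white beaker, 64 mm diameter, 75 mm tall
Things that resemble listed ones, but are neither listed nor needed, are in the scene too. What is shaped like the part that bears vial_orange_mid but pink is not meant.

How it is judged (in metres and radians):
On the way:
1. both vials stand fully home in the pockets of their colours while the tray is still drawn out (50 mm or more) (distance between vial_blue_mid and pocket_blue below 0.01 m and angle between the z axis of vial_blue_mid and the z axis of pocket_blue, either way round below 0.2 rad and angle between each of vial_blue_mid, vial_orange_mid's own z axis and vertical below 0.8 rad and distance between vial_orange_mid and pocket_orange below 0.01 m and angle between the z axis of vial_orange_mid and the z axis of pocket_orange, either way round below 0.2 rad and value of joint tray above 0.05 m), for 0.2 s.
At the end, for the whole second after the job is handed in: Each vial stands cap up in the pocket of its colour, its centre within 10 mm of the pocket's mouth centre and its axis within 0.20 rad of the bore; the tray is within 5 mm of its home stop; the white-capped vial, bottle and beaker are within 20 mm of where they stood (distance between vial_blue_mid and pocket_blue below 0.01 m and angle between the z axis of vial_blue_mid and the z axis of pocket_blue, either way round below 0.2 rad and angle between each of vial_blue_mid, vial_orange_mid's own z axis and vertical below 0.8 rad and distance between vial_orange_mid and pocket_orange below 0.01 m and angle between the z axis of vial_orange_mid and the z axis of pocket_orange, either way round below 0.2 rad and value of joint tray below 0.005 m and distance of each of vial_white_mid, bottle_mid, beaker_mid from where it was at the start of the episode below 0.02 m); the robot touches nothing.
It fails at once if the white-capped vial is moved by more than 20 mm (distance of vial_white_mid from where it was at the start of the episode above 0.02 m).
It fails at once if the solvent bottle is moved by more than 20 mm (distance of bottle_mid from where it was at the start of the episode above 0.02 m).
It fails at once if the beaker is moved by more than 20 mm (distance of beaker_mid from where it was at the start of the episode above 0.02 m).
It fails at once if the blue- or orange-capped vial falls over on the bench (height (world z) of any of vial_blue_mid, vial_orange_mid below 0.03 m).
It fails at once if the tray is slammed (moves home faster than 0.3 m/s) (velocity of joint tray below -0.3 m/s).
It also fails if it takes over 72 s, if anything falls off the work surface, if the arm or the gripper's body presses on something with over 40 N, if the wrist force passes 120 N, or if a joint passes its speed limit or range.

## Working session

There is one attempt and no reset: what is moved stays moved. The work goes in short steps, Python scripts to look and compute and a shell command to move; the robot and the scene stay as the last step left them, time stands still between calls to the robot, and variables do not carry over. Pictures are saved under pics/ and viewed, at most 10 in all, crops included, and the job is handed in when it is done.

```bash
ls; mkdir -p pics; python3 - <<'E'
from rig import *
import cv2
for n in ("scene","top"):
    cv2.imwrite(f"pics/{n}0.png",cv2.resize(grab_frame(n)[:,:,::-1],(800,500)))
    c=get_calibration(n);print(n,c)
s=sense();print({k:s[k] for k in("clock","eef_pos","tcp_rot","opening")})
import rig;print([x for x in dir(rig) if x[0]!='_'])
try: print(grip_depth)
except Exception as e: print(e)
E
```

```text
pics
scene {'K': array([[454.79250902,   0.        , 313.37602716],
       [  0.        , 454.79250902, 197.55342404],
       [  0.        ,   0.        ,   1.        ]]), 'R': array([[ 0.16324209,  0.9865846 , -0.00168988],
       [ 0.65365841, -0.10943816, -0.74883507],
       [-0.73897409,  0.1211368 , -0.66275423]]), 't': array([-125.81000308, -284.4444284 , 1480.54217191])}
top {'K': array([[457.33157742,   0.        , 311.80466212],
       [  0.        , 457.33157742, 187.224539  ],
       [  0.        ,   0.        ,   1.        ]]), 'R': array([[ 0.03809359, -0.99926461, -0.00437279],
       [-0.97797499, -0.03638261, -0.20552672],
       [ 0.20521649,  0.01210573, -0.97864173]]), 't': array([   8.63418675,  569.91131131, 1141.17741294])}
{'clock': 0.1, 'eef_pos': array([138.61151154, 608.98756635, 230.6354715 ]), 'tcp_rot': array([-3.14034020e+00, -7.86784934e-06,  2.91779361e+00]), 'opening': 1.0026284435463817}
['MotionError', 'get_calibration', 'grab_frame', 'grip_depth', 'sense', 'sign_off']
18.700000000000003
```

View pics/scene0.png

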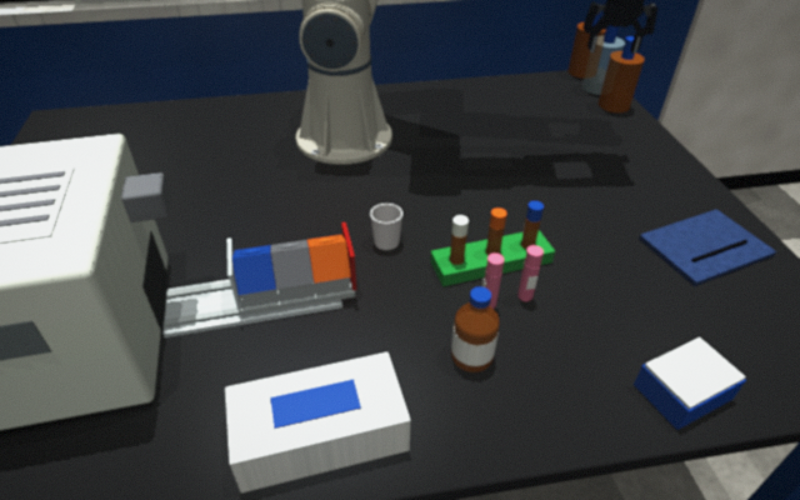

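View pics/top0.png

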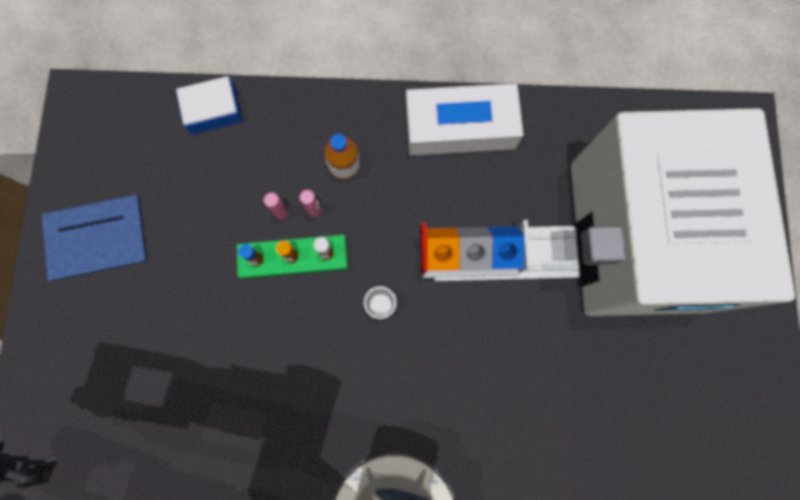

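The scene picture (800 px) shows the rack with white (460,222), orange (498,215) and blue (535,210) caps, and two pink decoys at (495,260) and (534,253). The top picture shows the tray drawn out toward +y: orange hole (443,252), blue hole (508,250), red plate (424,247).

Candidates: the orange vial could be the rack vial at top (285,247) or the pinks at (275,200)/(310,197). Only the rack one is orange. The blue vial could be the rack's (247,251) or the bottle cap (338,141); it is the rack one.

```bash
cat > h.py <<'E'
from rig import *
import cv2, numpy as np
from scipy.spatial.transform import Rotation as Ro
def ray(n,uv,c=None):
    c=c or get_calibration(n); d=c["R"].T@np.linalg.solve(c["K"],[uv[0],uv[1],1.]); return -c["R"].T@c["t"],d/np.linalg.norm(d)
def onz(n,uv,z,c=None):
    o,d=ray(n,uv,c); return o+d*(z-o[2])/d[2]
def cross(rs):
    A=sum(np.eye(3)-np.outer(d,d) for o,d in rs); b=sum((np.eye(3)-np.outer(d,d))@o for o,d in rs); return np.linalg.solve(A,b)
def proj(c,X):
    p=c["K"]@(c["R"]@X+c["t"]); return p[:2]/p[2]
def mask(im,h0,h1,s=120,v=60):
    h=cv2.cvtColor(im,cv2.COLOR_RGB2HSV); return cv2.inRange(h,(h0,s,v),(h1,255,255))
def blobs(m,amin=15):
    n,l,st,ce=cv2.connectedComponentsWithStats(m)
    return [(st[i],ce[i],l==i) for i in range(1,n) if st[i][4]>=amin]
E
python3 - <<'E'
from h import *
np.set_printoptions(precision=1,suppress=True)
T=grab_frame("top");S=grab_frame("scene")
for nm,h0,h1 in(("blue",105,125),("orange",8,20),("green",45,75),("red",0,4),("red2",172,180)):
  for n,im in(("top",T),("scene",S)):
    for st,ce,l in blobs(mask(im,h0,h1,150,50)): 
        r=cv2.minAreaRect(np.argwhere(l)[:,::-1].astype(np.float32))
        print(nm,n,st,ce,"rect",np.array(cv2.boxPoints(r)).round(0).tolist())
a=cv2.resize(T[170:240,180:280,::-1],(800,560),interpolation=cv2.INTER_CUBIC)
cv2.imwrite("pics/crop1.png",a)
E
```

```text
blue top [148  67  46  40 369] [173.5  96.5] rect [[148.0, 101.0], [186.0, 67.0], [204.0, 87.0], [166.0, 121.0]]
blue top [350  82  43  17 618] [371.   89.7] rect [[350.0, 83.0], [391.0, 81.0], [392.0, 96.0], [351.0, 98.0]]
blue top [264 107  13  13 129] [270.2 112.9] rect [[263.0, 108.0], [274.0, 105.0], [277.0, 118.0], [266.0, 121.0]]
blue top [391 181  28  34 808] [405.7 197.7] rect [[391.0, 181.0], [418.0, 181.0], [418.0, 214.0], [391.0, 214.0]]
blue top [192 197  12  10  84] [197.7 201.6] rect [[191.0, 202.0], [195.0, 195.0], [204.0, 201.0], [200.0, 208.0]]
blue scene [ 297    0  172   67 8745] [377.8  31.9] rect [[294.0, 6.0], [467.0, -7.0], [471.0, 54.0], [299.0, 67.0]]
blue scene [ 508    0   50   95 1989] [529.  46.] rect [[496.0, 84.0], [528.0, -9.0], [558.0, 1.0], [526.0, 94.0]]
blue scene [474   9   8  11  34] [477.8  14. ] rect [[473.0, 18.0], [480.0, 8.0], [482.0, 10.0], [475.0, 20.0]]
blue scene [204  11   8   7  17] [206.8  14.1] rect [[204.0, 12.0], [211.0, 11.0], [212.0, 16.0], [205.0, 17.0]]
blue scene [177  13   6   6  16] [179.4  15.1] rect [[177.0, 17.0], [179.0
[... 2830 characters left out ...]
n top [ 190  188   88   35 1659] [235.5 206.9] rect [[188.0, 195.0], [276.0, 187.0], [278.0, 215.0], [190.0, 223.0]]
green scene [428 185  16  26 176] [436.  197.9] rect [[427.0, 186.0], [438.0, 183.0], [445.0, 207.0], [434.0, 211.0]]
green scene [400 186  21  32 451] [410.  200.8] rect [[398.0, 189.0], [417.0, 185.0], [422.0, 214.0], [403.0, 217.0]]
green scene [345 192  45  36 972] [368.6 210.3] rect [[344.0, 200.0], [389.0, 191.0], [395.0, 220.0], [350.0, 229.0]]
red top [336 178   6  41 130] [338.3 197.1] rect [[335.0, 218.0], [336.0, 178.0], [341.0, 178.0], [340.0, 218.0]]
red scene [273 177  12  55 208] [279.6 201.5] rect [[272.0, 177.0], [279.0, 176.0], [288.0, 230.0], [282.0, 231.0]]
```

View pics/crop1.png

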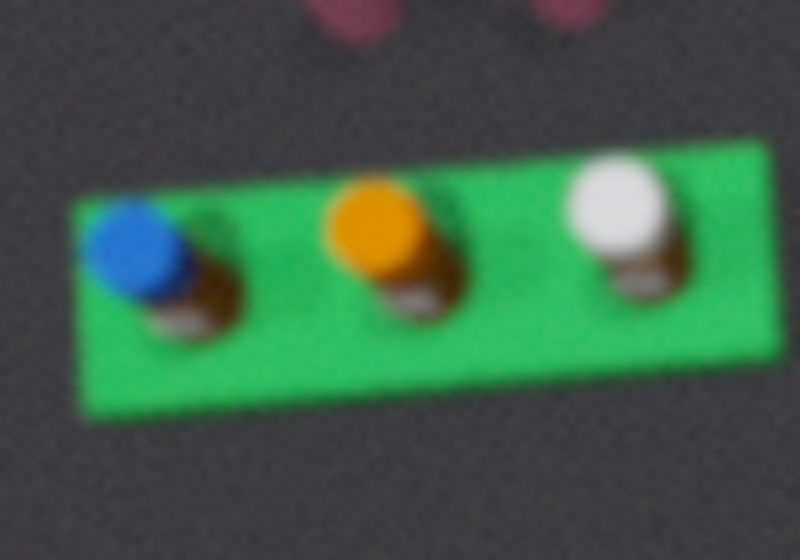

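The crop confirms the order on the rack: blue cap (133,246), orange (376,228), white (617,204). The pinks stand outside the rack.

```bash
python3 - <<'E'
from h import *
np.set_printoptions(precision=1,suppress=True)
for n,u in(("blue",(196.6,200.8)),("orange",(227,198.5)),("white",(257.1,195.5))): print(n,onz("top",u,125))
print("rack",[onz("top",u,30)[:2] for u in((188.5,195),(276.5,187),(278,215),(190,223))])
print("beaker rim",onz("top",(380*.8,303*.8),75),"bottle cap",onz("top",(270,113),150))
T=grab_frame("top")
g=cv2.cvtColor(T,cv2.COLOR_RGB2GRAY)
print("plate top",[onz("top",u,115) for u in((336,178),(335.5,218))])
for nm,(x0,x1) in(("o",(345,364)),("b",(395,416))):
    w=T[190:213,x0:x1].max(2); m=(w<0.62*np.median(w)).astype(np.uint8)
    for st,ce,l in blobs(m,20): 
        u=ce+[x0,190]; print(nm,st,u,[onz("top",u,z) for z in(90,110,130)])
c=get_calibration("wrist"); R=sense(); 
print("wrist cam pos",-c["R"].T@c["t"],"fwd",c["R"][2],"right",c["R"][0],c["K"])
print(R["eef_pos"],Ro.from_euler("xyz",R["tcp_rot"]).as_matrix())
E
```

```text
blue [510.7 311.8 125. ]
orange [519.2 237.3 125. ]
white [529.5 163.5 125. ]
rack [array([541.7, 360.3]), array([572.4, 125.4]), array([496.6, 117.3]), array([466.5, 349.3])]
beaker rim [422.8  44.2  75. ] bottle cap [736.4 141.  150. ]
plate top [array([583.4, -30.4, 115. ]), array([482.2, -31.9, 115. ])]
b [12  6  6  9 34] [409.6 200.1] [array([ 538.7, -219.7,   90. ]), array([ 534.9, -215.6,  110. ]), array([ 531.1, -211.5,  130. ])]
wrist cam pos [ 59.7 626.5 372.9] fwd [ 0.3 -0.1 -1. ] right [ 0.2  1.  -0. ] [[314.6   0.  322.2]
 [  0.  314.6 194.5]
 [  0.    0.    1. ]]
[138.7 609.2 230.9] [[-1.   0.2 -0. ]
 [ 0.2  1.  -0. ]
 [-0.  -0.  -1. ]]
```

```bash
cat >> h.py <<'E'
def go(p,e,base=None):
    "print tool-frame shift and turn from present pose to TCP p, rpy e"
    s=sense(); R=Ro.from_euler("xyz",s["tcp_rot"]); Q=Ro.from_euler("xyz",e)
    r=(R.inv()*Q)
    print("clock %.2f"%s["clock"],"pos",s["eef_pos"].round(1),"turn",r.as_rotvec().round(3),"shift before turn",R.inv().apply(np.array(p)-s["eef_pos"]).round(1),"after turn",Q.inv().apply(np.array(p)-s["eef_pos"]).round(1),"open",round(float(s["opening"]),3),"F",np.round(s["contact_force"],1),"grip",np.round(s["grasp_force"],1))
E
python3 -m creep '[{"rz":-0.175,"hand":55},{"rz":-0.175},{"x":-27.6,"y":-28.5,"z":6.7},{"x":-27.6,"y":-28.5,"z":6.7},{"x":-27.6,"y":-28.5,"z":6.7},{"x":-27.6,"y":-28.5,"z":6.7},{"x":-27.6,"y":-28.5,"z":6.7},{"x":-27.6,"y":-28.5,"z":6.7},{"x":-27.6,"y":-28.5,"z":6.7},{"x":-27.6,"y":-28.5,"z":6.7},{"x":-27.6,"y":-28.5,"z":6.7},{"x":-27.6,"y":-28.5,"z":6.7},{"x":-27.6,"y":-28.5,"z":6.7},{"x":-27.6,"y":-28.5,"z":6.7},{},{}]'
python3 - <<'E'
from h import *
go((510.7,311.8,150),(np.pi,0,.126-np.pi))
c=get_calibration("wrist"); im=grab_frame("wrist"); print("expect",proj(c,np.array([510.7,311.8,125])))
cv2.imwrite("pics/w1.png",im[:,:,::-1])
for st,ce,l in blobs(mask(im,105,125,150,50),100): print(st,ce)
E
```

```text
clock 0.25 pos [138.7 609.2 230.9] turn [-0.001 -0.    -0.35 ] shift before turn [-428.8 -207.4   81.1] after turn [-331.7 -341.8   80.9] open 1.005 F [-0.1 -0.2  0.2] grip 0.0
expect [156.72935014 520.06156786]schema error: expected keys x, y, z, rx, ry, rz, hand
```

View pics/w1.png

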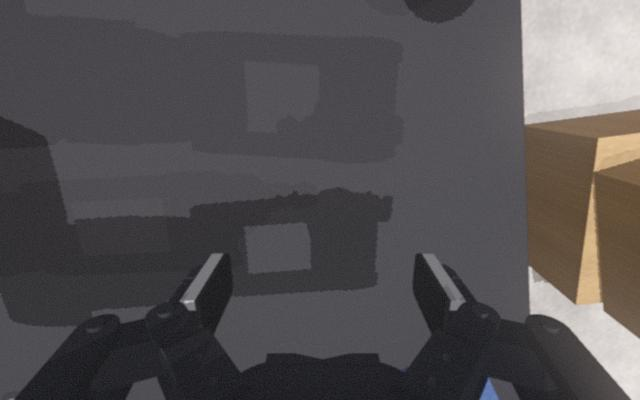

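The wrist view only shows the bench and the fingers at (210,280) and (440,280), because the move was refused: each row needs all seven keys.

```bash
python3 -m creep '[{"x":0,"y":0,"z":0,"rx":0,"ry":0,"rz":-0.175,"hand":55},{"x":0,"y":0,"z":0,"rx":0,"ry":0,"rz":-0.175,"hand":55},{"x":-27.6,"y":-28.5,"z":6.7,"rx":0,"ry":0,"rz":0,"hand":55},{"x":-27.6,"y":-28.5,"z":6.7,"rx":0,"ry":0,"rz":0,"hand":55},{"x":-27.6,"y":-28.5,"z":6.7,"rx":0,"ry":0,"rz":0,"hand":55},{"x":-27.6,"y":-28.5,"z":6.7,"rx":0,"ry":0,"rz":0,"hand":55},{"x":-27.6,"y":-28.5,"z":6.7,"rx":0,"ry":0,"rz":0,"hand":55},{"x":-27.6,"y":-28.5,"z":6.7,"rx":0,"ry":0,"rz":0,"hand":55},{"x":-27.6,"y":-28.5,"z":6.7,"rx":0,"ry":0,"rz":0,"hand":55},{"x":-27.6,"y":-28.5,"z":6.7,"rx":0,"ry":0,"rz":0,"hand":55},{"x":-27.6,"y":-28.5,"z":6.7,"rx":0,"ry":0,"rz":0,"hand":55},{"x":-27.6,"y":-28.5,"z":6.7,"rx":0,"ry":0,"rz":0,"hand":55},{"x":-27.6,"y":-28.5,"z":6.7,"rx":0,"ry":0,"rz":0,"hand":55},{"x":-27.6,"y":-28.5,"z":6.7,"rx":0,"ry":0,"rz":0,"hand":55},{"x":0,"y":0,"z":0,"rx":0,"ry":0,"rz":0,"hand":55},{"x":0,"y":0,"z":0,"rx":0,"ry":0,"rz":0,"hand":55}]'
python3 - <<'E'
from h import *
go((510.7,311.8,150),(np.pi,0,.126-np.pi))
c=get_calibration("wrist"); im=grab_frame("wrist"); print("expect",proj(c,np.array([510.7,311.8,125])),proj(c,np.array([510.7,311.8,95])))
cv2.imwrite("pics/w1.png",im[:,:,::-1])
for st,ce,l in blobs(mask(im,105,125,150,50),100): print(st,ce)
E
```

```text
clock: 2.3
eef_pos: [510.0, 311.8, 150.8]
tcp_rot: [3.142, -0.001, -3.016]
contact_force: [0.2, -0.2, -0.3]
opening: 0.642
grasp_force: 0.0
clock 2.30 pos [510.  311.8 150.8] turn [ 0.    -0.001 -0.   ] shift before turn [-0.7 -0.1  0.8] after turn [-0.7 -0.1  0.8] open 0.642 F [ 0.2 -0.2 -0.3] grip 0.0
expect [322.20217849 238.20385007] [322.21103576 218.67200223]
[ 302  227   45   31 1000] [324.5   241.887]
```

View pics/w1.png

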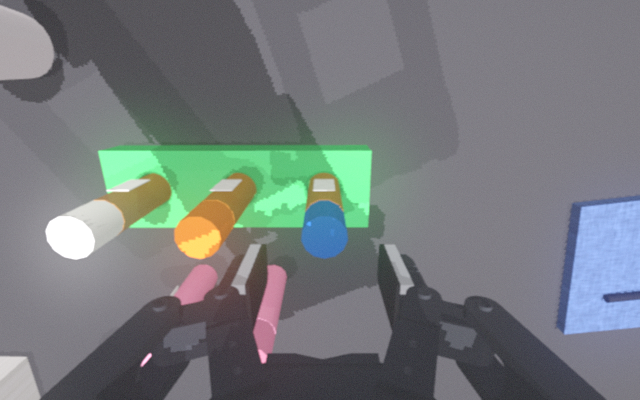

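The wrist view shows the blue cap top at (326,238), centred between the fingers (265 and 385). It matches the prediction (322,238), so I'm descending and gripping.

```bash
python3 -m creep '[{"x":-0.7,"y":1.5,"z":15,"rx":0,"ry":0,"rz":0,"hand":55},{"x":0,"y":0,"z":20,"rx":0,"ry":0,"rz":0,"hand":55},{"x":0,"y":0,"z":20,"rx":0,"ry":0,"rz":0,"hand":55},{"x":0,"y":0,"z":10,"rx":0,"ry":0,"rz":0,"hand":55},{"x":0,"y":0,"z":0,"rx":0,"ry":0,"rz":0,"hand":55},{"x":0,"y":0,"z":0,"rx":0,"ry":0,"rz":0,"hand":10},{"x":0,"y":0,"z":0,"rx":0,"ry":0,"rz":0,"hand":10},{"x":0,"y":0,"z":0,"rx":0,"ry":0,"rz":0,"hand":10},{"x":0,"y":0,"z":0,"rx":0,"ry":0,"rz":0,"hand":10},{"x":0,"y":0,"z":0,"rx":0,"ry":0,"rz":0,"hand":10},{"x":0,"y":0,"z":0,"rx":0,"ry":0,"rz":0,"hand":10}]' 40
```

```text
clock: 3.72
eef_pos: [511.3, 313.7, 86.7]
tcp_rot: [3.141, 0.001, -3.015]
contact_force: [-1.2, -0.2, 6.3]
opening: 0.315
grasp_force: 39.6
```

```bash
python3 -m creep '[{"x":0,"y":0,"z":-15,"rx":0,"ry":0,"rz":0,"hand":10},{"x":0,"y":0,"z":-35,"rx":0,"ry":0,"rz":0,"hand":10},{"x":0,"y":0,"z":-35,"rx":0,"ry":0,"rz":0,"hand":10},{"x":0,"y":0,"z":-35,"rx":0,"ry":0,"rz":0.05,"hand":10},{"x":0,"y":0,"z":-33,"rx":0,"ry":0,"rz":0.06,"hand":10},{"x":4.4,"y":-20,"z":0,"rx":0,"ry":0,"rz":0,"hand":10},{"x":4.4,"y":-38,"z":0,"rx":0,"ry":0,"rz":0,"hand":10},{"x":4.4,"y":-38,"z":0,"rx":0,"ry":0,"rz":0,"hand":10},{"x":4.4,"y":-38,"z":0,"rx":0,"ry":0,"rz":0,"hand":10},{"x":4.4,"y":-38,"z":0,"rx":0,"ry":0,"rz":0,"hand":10},{"x":4.4,"y":-38,"z":0,"rx":0,"ry":0,"rz":0,"hand":10},{"x":4.4,"y":-38,"z":0,"rx":0,"ry":0,"rz":0,"hand":10},{"x":4.4,"y":-38,"z":0,"rx":0,"ry":0,"rz":0,"hand":10},{"x":4.4,"y":-38,"z":0,"rx":0,"ry":0,"rz":0,"hand":10},{"x":4.4,"y":-38,"z":0,"rx":0,"ry":0,"rz":0,"hand":10},{"x":4.4,"y":-38,"z":0,"rx":0,"ry":0,"rz":0,"hand":10},{"x":4.4,"y":-38,"z":0,"rx":0,"ry":0,"rz":0,"hand":10},{"x":0,"y":-20,"z":0,"rx":0,"ry":-0.1,"rz":0,"hand":10},{"x":0,"y":0,"z":0,"rx":0,"ry":-0.17,"rz":0,"hand":10},{"x":0,"y":0,"z":0,"rx":0,"ry":0,"rz":0,"hand":10}]'
python3 -m creep '[{"x":0,"y":0,"z":0,"rx":0,"ry":-0.15,"rz":0,"hand":10},{"x":0,"y":0,"z":0,"rx":0,"ry":-0.104,"rz":0,"hand":10},{"x":0,"y":0,"z":0,"rx":0,"ry":0,"rz":0,"hand":10},{"x":0,"y":0,"z":0,"rx":0,"ry":0,"rz":0,"hand":10}]'
python3 - <<'E'
from h import *
go((465,-216,231),(np.pi,0,.015-np.pi))
np.set_printoptions(precision=3,suppress=True)
print(Ro.from_euler("xyz",sense()["tcp_rot"]).as_matrix())
c=get_calibration("wrist"); im=grab_frame("wrist"); print("expect",proj(c,np.array([535,-216,110.])),proj(c,np.array([535,-86,110.])))
cv2.imwrite("pics/w2.png",im[:,:,::-1]); np.savez("w2.npz",im=im,**c)
E
```

```text
clock: 6.22
eef_pos: [461.3, -145.3, 237.0]
tcp_rot: [3.14, 0.266, -3.127]
contact_force: [0.1, 0.4, -1.1]
opening: 0.321
grasp_force: 39.8
clock: 6.72
eef_pos: [466.2, -145.5, 239.3]
tcp_rot: [3.141, 0.522, -3.125]
contact_force: [-0.1, -0.2, -1.1]
opening: 0.316
grasp_force: 39.8
clock 6.72 pos [ 466.2 -145.5  239.3] turn [0.001 0.522 0.002] shift before turn [  6.3 -70.4   6. ] after turn [  2.3 -70.4   8.3] open 0.316 F [-0.1 -0.2 -1.1] grip 39.8
[[-0.867 -0.017  0.498]
 [-0.015  1.     0.009]
 [-0.498  0.    -0.867]]
expect [246.718 175.425] [383.709 177.171]
```

View pics/w2.png

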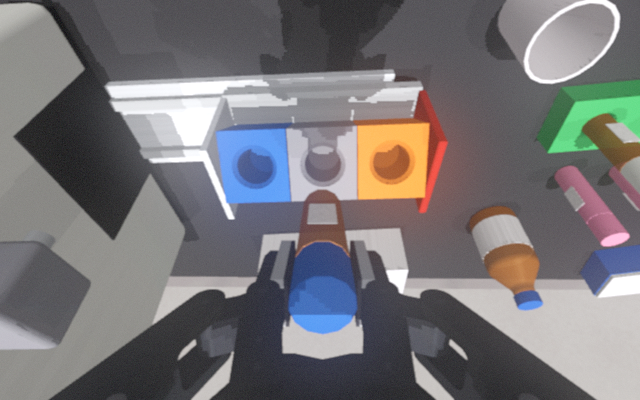

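The wrist view shows the blue hole at (254,166) and the orange hole at (391,162), with the faces nearly square-on. The injector head, at (40,290), is clear. I'll fit the face corners with the known 70x64 mm geometry (PnP) and check the result against the top camera.

```bash
cat > tray.py <<'E'
from h import *
def quad(m):
    bs=max(blobs(m,100),key=lambda b:b[0][4]); p=cv2.convexHull(np.argwhere(bs[2])[:,::-1].astype(np.int32))
    for e in np.linspace(1,12,45):
        q=cv2.approxPolyDP(p,e,True)
        if len(q)==4: return q[:,0].astype(float)
def order(q):  # lower-left, lower-right, upper-right, upper-left in image
    i=np.argsort(q[:,1]); u=q[i[:2]];l=q[i[2:]]
    u=u[np.argsort(u[:,0])]; l=l[np.argsort(l[:,0])]; return np.array([u[0],u[1],l[1],l[0]])+[[0,0],[1,0],[1,1],[0,1]]
def tray(im,c):
    qb=order(quad(mask(im,105,125,150,60))); qo=order(quad(mask(im,8,22,150,90)))
    # object frame: x along pocket x, y along tray, z out; image right=+y, image down=+x
    f=np.array([[-35,-32,0],[-35,32,0],[35,32,0],[35,-32,0]],float)
    P=np.vstack([f,f+[0,130,0]]); I=np.vstack([qb,qo])
    ok,rv,tv=cv2.solvePnP(P,I,c["K"],None); 
    e=cv2.projectPoints(P,rv,tv,c["K"],None)[0][:,0]-I
    M=c["R"].T@cv2.Rodrigues(rv)[0]; b=c["R"].T@(tv[:,0]-c["t"]); 
    return b,b+130*M[:,1],M,np.abs(e).max(),qb,qo
E
python3 - <<'E'
from tray import *
np.set_printoptions(precision=3,suppress=True)
d=np.load("w2.npz"); b,o,M,e,qb,qo=tray(d["im"],{k:d[k] for k in"KRt"})
print(b,o,"\n",M,e,"\n",qb.tolist(),qo.tolist())
T=grab_frame("top")
c=get_calibration("top"); print("top proj",proj(c,b),proj(c,o))
cw={k:d[k] for k in"KRt"}
for n,u,w in(("b",(404.7,197.7),qb),("o",(354,198.5),qo)):
    l1=np.cross([*w[0],1],[*w[2],1]);l2=np.cross([*w[1],1],[*w[3],1]);x=np.cross(l1,l2);x=x[:2]/x[2]
    print(n,x,"tri",cross([ray("top",u),ray("wrist",x,cw)]))
E
```

```text
[ 591.257 -148.883  186.125] [472.065 -98.281 174.599] 
 [[-0.165 -0.917 -0.363]
 [-0.168  0.389 -0.906]
 [ 0.972 -0.089 -0.218]] 63.42658427170704 
 [[299.0, 257.0], [356.0, 294.0], [339.0, 330.0], [290.0, 314.0]] [[355.0, 121.0], [429.0, 122.0], [425.0, 198.0], [359.0, 199.0]]
top proj [387.754 169.772] [365.03  219.802]
b [324.504 303.544] tri [ 511.123 -159.704  248.227]
o [392.455 162.2  ] tri [536.398 -76.516  88.807]
```

The blue mask picked up the held cap, so I'm cutting off the lower image.

```bash
sed -i 's/^def tray(im,c):/def tray(im,c,cut=222):\n    im=im.copy(); im[cut:]=0/' tray.py
python3 - <<'E'
from tray import *
np.set_printoptions(precision=3,suppress=True)
d=np.load("w2.npz"); cw={k:d[k] for k in"KRt"}; b,o,M,e,qb,qo=tray(d["im"],cw)
print(b,o,"\n",M,e,"\n",qb.tolist(),qo.tolist())
c=get_calibration("top"); print("top proj",proj(c,b),proj(c,o))
for n,u,w in(("b",(404.7,197.7),qb),("o",(354,198.5),qo)):
    l1=np.cross([*w[0],1],[*w[2],1]);l2=np.cross([*w[1],1],[*w[3],1]);x=np.cross(l1,l2);x=x[:2]/x[2]
    print(n,x,"tri",cross([ray("top",u),ray("wrist",x,cw)]))
# TCP target when the blue vial is 40 mm short of home
s=sense();R=Ro.from_euler("xyz",s["tcp_rot"]);z=np.array([-.5,-.0075,.866])
E
```

```text
[ 548.21  -203.427   80.281] [505.049 -86.882 118.418] 
 [[ 0.501 -0.332 -0.799]
 [-0.096  0.896 -0.433]
 [ 0.86   0.293  0.417]] 15.880270625572678 
 [[262.0, 130.0], [285.0, 129.0], [290.0, 201.0], [227.0, 202.0]] [[355.0, 121.0], [429.0, 122.0], [425.0, 198.0], [359.0, 199.0]]
top proj [402.457 196.849] [358.1   209.448]
b [269.366 148.678] tri [ 551.62  -208.817   51.477]
o [392.455 162.2  ] tri [536.398 -76.516  88.807]
```

```bash
python3 - <<'E'
from h import *
d=np.load("w2.npz"); im=d["im"]; h=cv2.cvtColor(im,cv2.COLOR_RGB2HSV)
for p in((225,140),(230,165),(230,195),(254,145),(280,165),(256,190),(256,166),(270,195),(392,140),(391,165),(420,190)): print(p,h[p[1],p[0]])
cv2.imwrite("pics/c2.png",cv2.resize(im[110:215,205:445,::-1],(800,350),interpolation=cv2.INTER_CUBIC))
E
```

```text
(225, 140) [108 135 246]
(230, 165) [108 144 245]
(230, 195) [108 152 245]
(254, 145) [108 150 238]
(280, 165) [108 153 248]
(256, 190) [107 155 247]
(256, 166) [112 138 161]
(270, 195) [107 154 249]
(392, 140) [ 16 169 255]
(391, 165) [ 11 172 175]
(420, 190) [ 18 166 255]
```

View pics/c2.png

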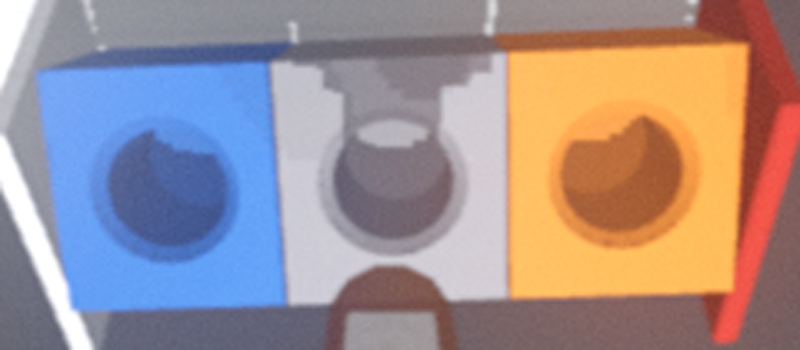

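The crop shows both faces and their chamfered holes: blue ring centre (165,190), orange (623,175) in crop pixels, with crisp face corners that I'll use directly.

```bash
python3 - <<'E'
from h import *
np.set_printoptions(precision=3,suppress=True)
d=np.load("w2.npz"); c={k:d[k] for k in"KRt"}
I=np.array([(38,72),(270,62),(287,306),(74,310),(165,190),(507,50),(748,43),(733,291),(509,298),(623,175)],float)*.3+[205,110]-.35
f=np.array([[-35,-32,0],[-35,32,0],[35,32,0],[35,-32,0],[0,0,0]],float)
P=np.vstack([f,f+[0,130,0]])
ok,rv,tv=cv2.solvePnP(P,I,c["K"],None)
print("err",(cv2.projectPoints(P,rv,tv,c["K"],None)[0][:,0]-I).round(1).tolist())
M=c["R"].T@cv2.Rodrigues(rv)[0]; b=c["R"].T@(tv[:,0]-c["t"]); o=b+130*M[:,1]
print(b,o,"\n",M)
ct=get_calibration("top"); print("top proj",proj(ct,b),proj(ct,o))
for n,u,w,k in(("b",(404.7,197.7),I[4],b),("o",(354,198.5),I[9],o)):
    print(n,"tri",cross([ray("top",u),ray("wrist",w,c)]))
E
```

```text
err [[0.4, -0.1], [-0.8, 0.1], [-0.3, -0.7], [-0.5, -0.0], [0.3, 0.3], [0.3, 0.7], [-0.3, -0.1], [0.2, -0.1], [0.5, -0.2], [0.3, 0.0]]
[ 531.421 -209.34   101.991] [521.521 -79.727 103.614] 
 [[ 0.856 -0.076 -0.512]
 [ 0.059  0.997 -0.05 ]
 [ 0.514  0.012  0.858]]
top proj [406.474 201.906] [354.797 203.781]
b tri [ 544.626 -210.706   87.289]
o tri [536.734 -76.905  88.098]
```

```bash
python3 - <<'E'
from h import *
np.set_printoptions(precision=2,suppress=True)
T=grab_frame("top"); cv2.imwrite("pics/t3.png",cv2.resize(T[172:226,330:430,::-1],(800,432),interpolation=cv2.INTER_CUBIC))
E
```

```text
(no output)
```

View pics/t3.png

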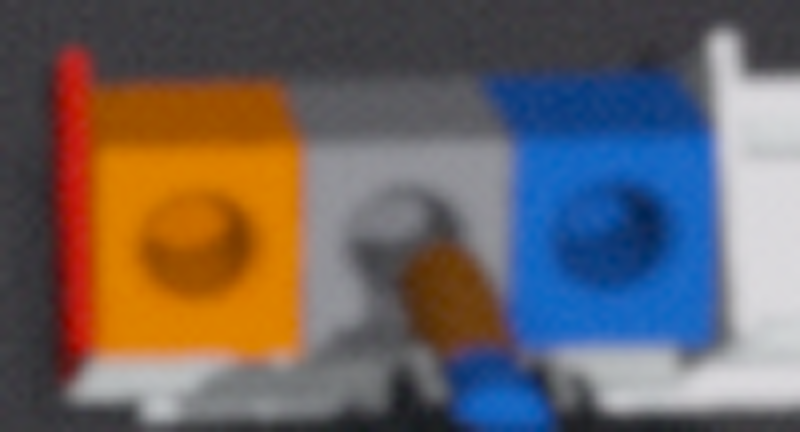

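The crop gives the top-view holes at orange (197,242) and blue (611,237), i.e. image (354.6,202.3) and (406.4,201.6). That is within about 1.5 px of the PnP points.

```bash
python3 - <<'E'
from h import *
np.set_printoptions(precision=3,suppress=True)
d=np.load("w2.npz"); c={k:d[k] for k in"KRt"}
B=cross([ray("top",(406.4-.4,201.6-.4)),ray("wrist",(254.2,166.7),c)]);O=cross([ray("top",(354.6-.4,202.3-.4)),ray("wrist",(391.5,162.2),c)])
print("tri",B,O,np.linalg.norm(B-O),np.arctan2(-(O-B)[0],(O-B)[1]))
B2=onz("top",(406,201.2),103);O2=onz("top",(354.2,201.9),103);print("z103",B2,O2)
s=sense();R=Ro.from_euler("xyz",s["tcp_rot"]).as_matrix()
ey=np.array([-.06,.998,0]);ey/=np.linalg.norm(ey)
ez=np.array([-.5*ey[1],.5*ey[0],.866])
Q=np.c_[np.cross(ey,-ez),ey,-ez]
B=np.array([532,-209.5,102.5])
for k in(100,80,21.7): print(k,"TCP",B+ez*k,"shift(after turn)",Q.T@(B+ez*k-s["eef_pos"]))
print("turn",Ro.from_matrix(R.T@Q).as_rotvec(),Ro.from_matrix(Q).as_euler("xyz"))
E
```

```text
tri [ 533.634 -209.5     99.228] [527.201 -78.397  97.523] 131.27146953438984 0.04902428852109176
z103 [ 532.989 -207.959  103.   ] [526.359 -78.193 103.   ]
100 TCP [ 482.09  -212.501  189.1  ] shift(after turn) [ 15.071 -67.922  49.273]
80 TCP [ 492.072 -211.9    171.78 ] shift(after turn) [ 15.071 -67.922  69.272]
21.7 TCP [ 521.17  -210.151  121.292] shift(after turn) [ 15.071 -67.922 127.57 ]
turn [-0.021 -0.    -0.037] [ 3.142  0.524 -3.082]
```

```bash
python3 -m creep '[{"x":0,"y":0,"z":0,"rx":-0.021,"ry":0,"rz":-0.037,"hand":10},{"x":3.8,"y":-17,"z":12.3,"rx":0,"ry":0,"rz":0,"hand":10},{"x":3.8,"y":-17,"z":12.3,"rx":0,"ry":0,"rz":0,"hand":10},{"x":3.8,"y":-17,"z":12.3,"rx":0,"ry":0,"rz":0,"hand":10},{"x":3.7,"y":-17,"z":12.3,"rx":0,"ry":0,"rz":0,"hand":10},{"x":0,"y":0,"z":0,"rx":0,"ry":0,"rz":0,"hand":10},{"x":0,"y":0,"z":0,"rx":0,"ry":0,"rz":0,"hand":10}]'
python3 - <<'E'
from h import *
s=sense();c=get_calibration("wrist"); im=grab_frame("wrist")
np.savez("w3.npz",im=im,**c)
cv2.imwrite("pics/w3.png",cv2.resize(im[80:300,200:440,::-1],None,fx=2.5,fy=2.5,interpolation=cv2.INTER_CUBIC))
R=Ro.from_euler("xyz",s["tcp_rot"]).as_matrix()
print(s["eef_pos"].round(1),R[:,2].round(3),R[:,1].round(3),"foot",(s["eef_pos"]+R[:,2]*76.7).round(1),"100 along",(s["eef_pos"]+R[:,2]*100).round(1),proj(c,s["eef_pos"]+R[:,2]*100))
E
```

```text
clock: 7.75
eef_pos: [481.1, -212.2, 188.9]
tcp_rot: [3.141, 0.523, -3.083]
contact_force: [-0.5, -0.3, -1.1]
opening: 0.314
grasp_force: 39.7
[ 481.1 -212.2  188.9] [ 0.499  0.03  -0.866] [-0.059  0.998  0.   ] foot [ 519.4 -209.9  122.5] 100 along [ 531.  -209.2  102.3] [322.38746929 196.71287042]
```

View pics/w3.png

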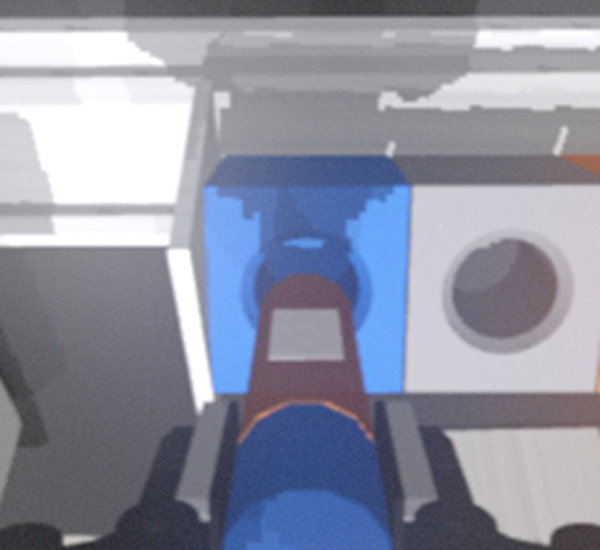

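The crop shows the face edges level. The face centre at (323.2,197.2) against the predicted axis at (322.4,196.7) is aligned to about 0.5 mm, so I'm inserting.

```bash
python3 -m creep '[{"x":0,"y":0,"z":10,"rx":0,"ry":0,"rz":0,"hand":10},{"x":0,"y":0,"z":10,"rx":0,"ry":0,"rz":0,"hand":10},{"x":0,"y":0,"z":8,"rx":0,"ry":0,"rz":0,"hand":10},{"x":0,"y":0,"z":7,"rx":0,"ry":0,"rz":0,"hand":10},{"x":0,"y":0,"z":0,"rx":0,"ry":0,"rz":0,"hand":10}]'
python3 -m creep '[{"x":0,"y":0,"z":10,"rx":0,"ry":0,"rz":0,"hand":10},{"x":0,"y":0,"z":10,"rx":0,"ry":0,"rz":0,"hand":10},{"x":0,"y":0,"z":10,"rx":0,"ry":0,"rz":0,"hand":10},{"x":0,"y":0,"z":0,"rx":0,"ry":0,"rz":0,"hand":10},{"x":0,"y":0,"z":0,"rx":0,"ry":0,"rz":0,"hand":10}]'
```

```text
clock: 8.43
eef_pos: [498.4, -211.3, 157.7]
tcp_rot: [3.141, 0.523, -3.083]
contact_force: [0.2, -0.3, -0.4]
opening: 0.321
grasp_force: 39.7
clock: 9.05
eef_pos: [513.4, -210.6, 132.4]
tcp_rot: [-3.141, 0.524, -3.083]
contact_force: [-0.2, 0.9, -0.8]
opening: 0.319
grasp_force: 39.7
```

```bash
python3 -m creep '[{"x":0,"y":0,"z":5,"rx":0,"ry":0,"rz":0,"hand":10},{"x":0,"y":0,"z":4,"rx":0,"ry":0,"rz":0,"hand":10},{"x":0,"y":0,"z":2,"rx":0,"ry":0,"rz":0,"hand":10},{"x":0,"y":0,"z":0,"rx":0,"ry":0,"rz":0,"hand":10}]'
python3 -m creep '[{"x":0,"y":0,"z":1.5,"rx":0,"ry":0,"rz":0,"hand":10},{"x":0,"y":0,"z":0,"rx":0,"ry":0,"rz":0,"hand":10}]'
python3 -m creep '[{"x":0,"y":0,"z":1.5,"rx":0,"ry":0,"rz":0,"hand":10},{"x":0,"y":0,"z":0,"rx":0,"ry":0,"rz":0,"hand":10}]'
```

```text
clock: 9.55
eef_pos: [518.9, -210.4, 122.8]
tcp_rot: [-3.141, 0.524, -3.083]
contact_force: [0.3, 0.3, -0.7]
opening: 0.317
grasp_force: 39.7
clock: 9.8
eef_pos: [519.7, -210.4, 122.3]
tcp_rot: [-3.141, 0.524, -3.083]
contact_force: [-5.8, -0.2, 6.3]
opening: 0.315
grasp_force: 40.6
clock: 10.05
eef_pos: [520.6, -210.8, 122.4]
tcp_rot: [-3.139, 0.525, -3.082]
contact_force: [-18.9, 0.1, 23.9]
opening: 0.316
grasp_force: 42.8
```

```bash
python3 -m creep '[{"x":0,"y":0,"z":-1.5,"rx":0,"ry":0,"rz":0,"hand":42},{"x":0,"y":0,"z":0,"rx":0,"ry":0,"rz":0,"hand":42},{"x":0,"y":0,"z":0,"rx":0,"ry":0,"rz":0,"hand":42},{"x":0,"y":0,"z":0,"rx":0,"ry":0,"rz":0,"hand":42},{"x":0,"y":0,"z":-10,"rx":0,"ry":0,"rz":0,"hand":42},{"x":0,"y":0,"z":-20,"rx":0,"ry":0,"rz":0,"hand":42},{"x":0,"y":0,"z":-35,"rx":0,"ry":0,"rz":0,"hand":42},{"x":0,"y":0,"z":-40,"rx":0,"ry":0,"rz":0,"hand":55},{"x":0,"y":0,"z":0,"rx":0,"ry":0,"rz":0,"hand":55}]'
python3 - <<'E'
from h import *
s=sense();c=get_calibration("wrist"); im=grab_frame("wrist")
cv2.imwrite("pics/w4.png",im[:,:,::-1])
b=np.array([531.8,-209.3,102]);ez=np.array([-.499,-.03,.866])
print("cap top expect",proj(c,b+60*ez),"cap bottom",proj(c,b+30*ez))
for st,ce,l in blobs(mask(im,105,125,150,50),200): print(st,ce)
go((520.5,239,200),(np.pi,0,.126-np.pi))
E
```

```text
clock: 11.18
eef_pos: [467.9, -214.2, 215.5]
tcp_rot: [-3.138, 0.526, -3.082]
contact_force: [0.4, 0.6, 0.4]
opening: 0.642
grasp_force: 0.0
cap top expect [324.28305057 207.78121211] cap bottom [324.18848463 194.78367182]
[322 145  39  61 760] [343.73026316 172.28552632]
clock 11.22 pos [ 467.8 -213.8  214.2] turn [-0.02   0.525 -0.066] shift before turn [-61.5 449.   50.9] after turn [-109.1  442.6   14.2] open 0.646 F [-0.5 -0.6 -0.2] grip 0.0
```

View pics/w4.png

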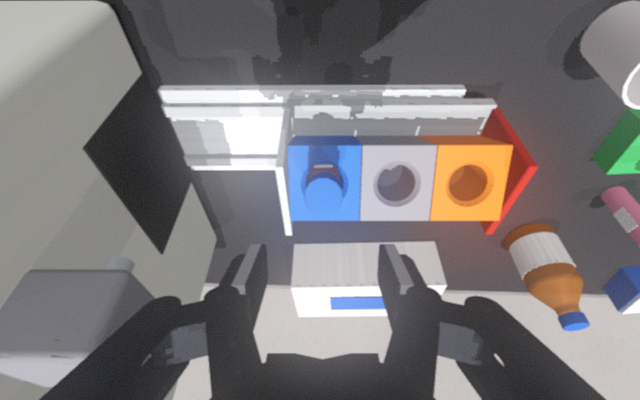

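The blue vial sits in its pocket with the cap at (326,194). It leans slightly against the lower bore edge, which the bore slack allows (about 0.13 rad). Next is the orange vial.

```bash
python3 -m creep '[{"x":0,"y":0,"z":0,"rx":-0.02,"ry":0,"rz":-0.066,"hand":55},{"x":0,"y":36,"z":0,"rx":0,"ry":0.175,"rz":0,"hand":55},{"x":0,"y":36,"z":0,"rx":0,"ry":0.175,"rz":0,"hand":55},{"x":0,"y":36,"z":0,"rx":0,"ry":0.175,"rz":0,"hand":55},{"x":-12.1,"y":37.2,"z":1.6,"rx":0,"ry":0,"rz":0,"hand":55},{"x":-12.1,"y":37.2,"z":1.6,"rx":0,"ry":0,"rz":0,"hand":55},{"x":-12.1,"y":37.2,"z":1.6,"rx":0,"ry":0,"rz":0,"hand":55},{"x":-12.1,"y":37.2,"z":1.6,"rx":0,"ry":0,"rz":0,"hand":55},{"x":-12.1,"y":37.2,"z":1.6,"rx":0,"ry":0,"rz":0,"hand":55},{"x":-12.1,"y":37.2,"z":1.6,"rx":0,"ry":0,"rz":0,"hand":55},{"x":-12.1,"y":37.2,"z":1.6,"rx":0,"ry":0,"rz":0,"hand":55},{"x":-12.1,"y":37.2,"z":1.6,"rx":0,"ry":0,"rz":0,"hand":55},{"x":-12.1,"y":37.2,"z":1.6,"rx":0,"ry":0,"rz":0,"hand":55},{"x":0,"y":0,"z":20,"rx":0,"ry":0,"rz":0,"hand":55},{"x":0,"y":0,"z":0,"rx":0,"ry":0,"rz":0,"hand":55},{"x":0,"y":0,"z":0,"rx":0,"ry":0,"rz":0,"hand":55}]'
python3 - <<'E'
from h import *
np.set_printoptions(precision=1,suppress=True)
c=get_calibration("wrist"); im=grab_frame("wrist"); print("expect",proj(c,np.array([519.5,238.5,125])))
h=cv2.cvtColor(im,cv2.COLOR_RGB2HSV)
bs=[b for b in blobs(cv2.inRange(h,(8,120,200),(22,255,255)),150)]
for st,ce,l in bs: 
    u=(st[0]+st[2]/2, st[1]+st[3]-st[2]/2); print(st,ce,"u",u)
go((519.5,238.5,86.7),(np.pi,0,.126-np.pi))
E
```

```text
clock: 13.22
eef_pos: [521.1, 225.9, 189.4]
tcp_rot: [3.135, 0.102, -3.003]
contact_force: [0.3, 1.0, 0.0]
opening: 0.642
grasp_force: 0.0
expect [340.  204.7]
[321 204  36  18 348] [337.7 213.7] u (np.float64(339.0), np.float64(204.0))
clock 13.28 pos [521.4 225.8 189.9] turn [0.  0.1 0. ] shift before turn [ 10.7  12.1 102.8] after turn [  0.3  12.8 103.2] open 0.646 F [ 0.6 -0.1  0.8] grip 0.0
```

```bash
python3 -m creep '[{"x":0,"y":0,"z":0,"rx":0,"ry":0.1,"rz":0,"hand":55},{"x":0,"y":6.4,"z":20,"rx":0,"ry":0,"rz":0,"hand":55},{"x":0.3,"y":6.4,"z":20,"rx":0,"ry":0,"rz":0,"hand":55},{"x":0,"y":0,"z":0,"rx":0,"ry":0,"rz":0,"hand":55},{"x":0,"y":0,"z":0,"rx":0,"ry":0,"rz":0,"hand":55}]'
python3 - <<'E'
from h import *
c=get_calibration("wrist"); im=grab_frame("wrist"); print("expect",proj(c,np.array([519.5,238.5,125])))
cv2.imwrite("pics/w5.png",im[:,:,::-1])
go((519.5,238.5,86.7),(np.pi,0,.126-np.pi))
E
```

```text
clock: 13.9
eef_pos: [519.9, 238.7, 151.1]
tcp_rot: [3.134, 0.004, -3.003]
contact_force: [0.7, -0.2, 0.7]
opening: 0.643
grasp_force: 0.0
expect [321.85295467 236.09401506]
clock 13.95 pos [520.  238.8 151.2] turn [0.007 0.005 0.013] shift before turn [ 0.9 -0.7 64.5] after turn [ 0.6 -0.2 64.5] open 0.646 F [-0.4 -0.1  0.4] grip 0.0
```

View pics/w5.png

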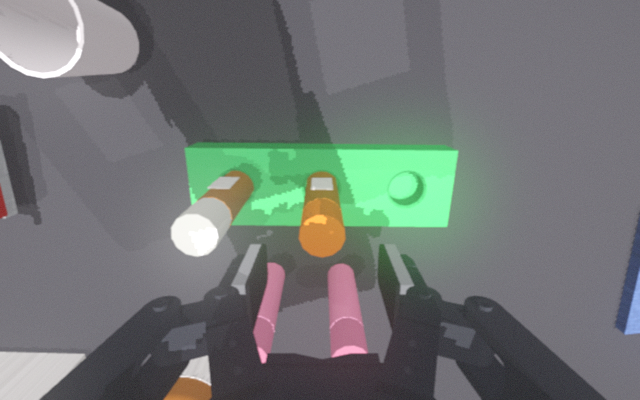

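The orange cap at (322,235) is centred between the fingers, and the pink vials at (270,310) and (347,310) stand clear behind. I'm gripping it. My picture count is used up, so the remaining checks are numeric.

```bash
python3 -m creep '[{"x":0.6,"y":-0.3,"z":15,"rx":0.007,"ry":0.005,"rz":0.013,"hand":55},{"x":0,"y":0,"z":20,"rx":0,"ry":0,"rz":0,"hand":55},{"x":0,"y":0,"z":20,"rx":0,"ry":0,"rz":0,"hand":55},{"x":0,"y":0,"z":9.5,"rx":0,"ry":0,"rz":0,"hand":55},{"x":0,"y":0,"z":0,"rx":0,"ry":0,"rz":0,"hand":55},{"x":0,"y":0,"z":0,"rx":0,"ry":0,"rz":0,"hand":10},{"x":0,"y":0,"z":0,"rx":0,"ry":0,"rz":0,"hand":10},{"x":0,"y":0,"z":0,"rx":0,"ry":0,"rz":0,"hand":10},{"x":0,"y":0,"z":0,"rx":0,"ry":0,"rz":0,"hand":10},{"x":0,"y":0,"z":0,"rx":0,"ry":0,"rz":0,"hand":10},{"x":0,"y":0,"z":0,"rx":0,"ry":0,"rz":0,"hand":10}]' 40
python3 - <<'E'
from h import *
go((473.8,-82,241),(np.pi,0,.059-np.pi))
E
```

```text
clock: 15.32
eef_pos: [519.4, 238.8, 86.4]
tcp_rot: [3.141, -0.0, -3.016]
contact_force: [0.2, -0.1, 6.1]
opening: 0.317
grasp_force: 39.6
clock 15.32 pos [519.4 238.8  86.4] turn [ 0.    -0.     0.067] shift before turn [  85.6 -312.5 -154.7] after turn [  64.4 -317.6 -154.6] open 0.317 F [ 0.2 -0.1  6.1] grip 39.6
```

```bash
python3 -m creep '[{"x":0,"y":0,"z":-15,"rx":0,"ry":0,"rz":0,"hand":10},{"x":0,"y":0,"z":-35,"rx":0,"ry":0,"rz":0,"hand":10},{"x":0,"y":0,"z":-35,"rx":0,"ry":0,"rz":0,"hand":10},{"x":0,"y":0,"z":-35,"rx":0,"ry":0,"rz":0,"hand":10},{"x":0,"y":0,"z":-35,"rx":0,"ry":0,"rz":0.067,"hand":10},{"x":6.4,"y":-20,"z":0,"rx":0,"ry":0,"rz":0,"hand":10},{"x":6.4,"y":-33,"z":0,"rx":0,"ry":0,"rz":0,"hand":10},{"x":6.4,"y":-33,"z":0,"rx":0,"ry":0,"rz":0,"hand":10},{"x":6.4,"y":-33,"z":0,"rx":0,"ry":0,"rz":0,"hand":10},{"x":6.4,"y":-33,"z":0,"rx":0,"ry":0,"rz":0,"hand":10},{"x":6.4,"y":-33,"z":0,"rx":0,"ry":0,"rz":0,"hand":10},{"x":6.4,"y":-33,"z":0,"rx":0,"ry":0,"rz":0,"hand":10},{"x":6.4,"y":-33,"z":0,"rx":0,"ry":0,"rz":0,"hand":10},{"x":6.4,"y":-33,"z":0,"rx":0,"ry":0,"rz":0,"hand":10},{"x":6.4,"y":-33,"z":0,"rx":0,"ry":0,"rz":0,"hand":10},{"x":0,"y":0,"z":0,"rx":0,"ry":-0.13,"rz":0,"hand":10},{"x":0,"y":0,"z":0,"rx":0,"ry":-0.13,"rz":0,"hand":10},{"x":0,"y":0,"z":0,"rx":0,"ry":-0.13,"rz":0,"hand":10},{"x":0,"y":0,"z":0,"rx":0,"ry":-0.13,"rz":0,"hand":10},{"x":0,"y":0,"z":0,"rx":0,"ry":0,"rz":0,"hand":10}]'
python3 - <<'E'
from h import *
go((473.8,-82,188.9),(np.pi,.524,.059-np.pi))
E
```

```text
clock: 17.82
eef_pos: [470.6, -81.5, 239.0]
tcp_rot: [3.141, 0.514, -3.084]
contact_force: [-0.2, 0.2, 0.1]
opening: 0.32
grasp_force: 39.6
clock 17.82 pos [470.6 -81.5 239. ] turn [ 0.    -0.01  -0.002] shift before turn [21.8 -0.8 45.2] after turn [22.3 -0.7 45. ] open 0.32 F [-0.2  0.2  0.1] grip 39.6
```

```bash
python3 -m creep '[{"x":7.5,"y":-0.2,"z":15,"rx":0,"ry":-0.01,"rz":0,"hand":10},{"x":7.5,"y":-0.2,"z":15,"rx":0,"ry":0,"rz":0,"hand":10},{"x":7.3,"y":-0.3,"z":15,"rx":0,"ry":0,"rz":0,"hand":10},{"x":0,"y":0,"z":0,"rx":0,"ry":0,"rz":0,"hand":10},{"x":0,"y":0,"z":0,"rx":0,"ry":0,"rz":0,"hand":10}]'
python3 - <<'E'
from h import *
s=sense();R=Ro.from_euler("xyz",s["tcp_rot"]).as_matrix()
c=get_calibration("wrist"); im=grab_frame("wrist")
m=s["eef_pos"]+100*R[:,2]; print("axis point",m.round(1))
for a in(-35,35): print([proj(c,m-a*R[:,0]*1+b*R[:,1]).round(1) for b in(-32,32)],"x",a)
h=cv2.cvtColor(im,cv2.COLOR_RGB2HSV)
k=cv2.inRange(h,(8,110,215),(22,255,255))
for v in (165,175,185,195,205,215,225,230,235): 
    x=np.flatnonzero(k[v]); print(v,(x.min(),x.max(),len(x)) if len(x) else None)
for u in(295,350): y=np.flatnonzero(k[:260,u]); print("col",u,y.min(),y.max(),len(y))
E
```

```text
clock: 18.45
eef_pos: [477.8, -82.1, 191.2]
tcp_rot: [3.142, 0.528, -3.082]
contact_force: [-0.1, -0.9, -0.5]
opening: 0.319
grasp_force: 39.6
axis point [528.  -79.1 104.8]
[array([281.4, 154. ]), array([363.5, 154.1])] x -35
[array([284.7, 235.8]), array([360.1, 235.8])] x 35
165 (np.int64(281), np.int64(363), 46)
175 (np.int64(282), np.int64(362), 47)
185 (np.int64(282), np.int64(362), 38)
195 (np.int64(283), np.int64(361), 38)
205 (np.int64(283), np.int64(361), 40)
215 (np.int64(283), np.int64(361), 40)
225 (np.int64(284), np.int64(361), 35)
230 (np.int64(284), np.int64(360), 32)
235 None
col 295 164 230 67
col 350 158 230 73
```

Columns agree exactly, but the face sits about 3 to 4 px higher than expected. I'm shifting tool x by +4 and checking again.

```bash
python3 -m creep '[{"x":4,"y":0,"z":0,"rx":0,"ry":0.003,"rz":0,"hand":10},{"x":0,"y":0,"z":0,"rx":0,"ry":0,"rz":0,"hand":10},{"x":0,"y":0,"z":0,"rx":0,"ry":0,"rz":0,"hand":10}]'
python3 - <<'E'
from h import *
s=sense();R=Ro.from_euler("xyz",s["tcp_rot"]).as_matrix()
c=get_calibration("wrist"); im=grab_frame("wrist")
m=s["eef_pos"]+100*R[:,2]; print("axis point",m.round(1))
for a in(-35,35): print([proj(c,m-a*R[:,0]+b*R[:,1]).round(1) for b in(-32,32)],"x",a)
print("h",[tuple(cv2.cvtColor(im,cv2.COLOR_RGB2HSV)[v,290]) for v in range(146,166,2)])
print("l",[im[v,290].tolist() for v in range(228,242)])
E
```

```text
clock: 18.88
eef_pos: [473.7, -82.3, 188.9]
tcp_rot: [-3.141, 0.525, -3.083]
contact_force: [-0.5, 0.6, -1.7]
opening: 0.315
grasp_force: 39.6
axis point [523.8 -79.4 102.3]
[array([281.4, 154.1]), array([363.5, 154.1])] x -35
[array([284.7, 235.8]), array([360.1, 235.8])] x 35
h [(np.uint8(10), np.uint8(141), np.uint8(152)), (np.uint8(10), np.uint8(144), np.uint8(150)), (np.uint8(10), np.uint8(149), np.uint8(151)), (np.uint8(10), np.uint8(148), np.uint8(157)), (np.uint8(12), np.uint8(160), np.uint8(195)), (np.uint8(12), np.uint8(161), np.uint8(200)), (np.uint8(12), np.uint8(164), np.uint8(199)), (np.uint8(13), np.uint8(162), np.uint8(222)), (np.uint8(16), np.uint8(162), np.uint8(255)), (np.uint8(16), np.uint8(160), np.uint8(255))]
l [[255, 192, 99], [255, 190, 100], [255, 190, 100], [255, 189, 97], [255, 189, 97], [255, 190, 97], [255, 191, 100], [255, 182, 99], [201, 140, 100], [131, 105, 100], [117, 96, 98], [121, 101, 100], [124, 105, 108], [127, 109, 110]]
```

The edges now fall at rows 153.5 and 236, against 154.1 and 235.8 expected. It is aligned, so I'm inserting.

```bash
python3 -m creep '[{"x":0,"y":0,"z":10,"rx":0,"ry":0,"rz":0,"hand":10},{"x":0,"y":0,"z":10,"rx":0,"ry":0,"rz":0,"hand":10},{"x":0,"y":0,"z":8,"rx":0,"ry":0,"rz":0,"hand":10},{"x":0,"y":0,"z":7,"rx":0,"ry":0,"rz":0,"hand":10},{"x":0,"y":0,"z":0,"rx":0,"ry":0,"rz":0,"hand":10}]'
python3 -m creep '[{"x":0,"y":0,"z":10,"rx":0,"ry":0,"rz":0,"hand":10},{"x":0,"y":0,"z":10,"rx":0,"ry":0,"rz":0,"hand":10},{"x":0,"y":0,"z":10,"rx":0,"ry":0,"rz":0,"hand":10},{"x":0,"y":0,"z":5,"rx":0,"ry":0,"rz":0,"hand":10},{"x":0,"y":0,"z":4,"rx":0,"ry":0,"rz":0,"hand":10},{"x":0,"y":0,"z":2,"rx":0,"ry":0,"rz":0,"hand":10},{"x":0,"y":0,"z":0,"rx":0,"ry":0,"rz":0,"hand":10}]'
python3 -m creep '[{"x":0,"y":0,"z":1.5,"rx":0,"ry":0,"rz":0,"hand":10},{"x":0,"y":0,"z":0,"rx":0,"ry":0,"rz":0,"hand":10}]'
```

```text
clock: 19.55
eef_pos: [491.1, -81.1, 157.6]
tcp_rot: [3.141, 0.524, -3.083]
contact_force: [0.1, 0.1, -0.9]
opening: 0.314
grasp_force: 39.6
clock: 20.42
eef_pos: [511.7, -80.1, 122.9]
tcp_rot: [-3.141, 0.525, -3.083]
contact_force: [0.5, -0.2, -1.1]
opening: 0.321
grasp_force: 39.6
clock: 20.68
eef_pos: [512.4, -80.1, 122.3]
tcp_rot: [-3.141, 0.526, -3.083]
contact_force: [-9.7, 0.0, 14.4]
opening: 0.315
grasp_force: 41.5
```

```bash
python3 -m creep '[{"x":0,"y":0,"z":-0.5,"rx":0,"ry":0,"rz":0,"hand":42},{"x":0,"y":0,"z":0,"rx":0,"ry":0,"rz":0,"hand":42},{"x":0,"y":0,"z":0,"rx":0,"ry":0,"rz":0,"hand":42},{"x":0,"y":0,"z":0,"rx":0,"ry":0,"rz":0,"hand":42},{"x":0,"y":0,"z":-10,"rx":0,"ry":0,"rz":0,"hand":42},{"x":0,"y":0,"z":-20,"rx":0,"ry":0,"rz":0,"hand":42},{"x":0,"y":0,"z":-35,"rx":0,"ry":0,"rz":0,"hand":42},{"x":0,"y":0,"z":-40,"rx":0,"ry":0,"rz":0,"hand":42},{"x":0,"y":0,"z":0,"rx":0,"ry":0,"rz":0,"hand":42},{"x":0,"y":0,"z":0,"rx":0,"ry":0,"rz":0,"hand":42}]'
python3 - <<'E'
from h import *
np.set_printoptions(precision=1,suppress=True)
s=sense();c=get_calibration("wrist"); im=grab_frame("wrist");T=grab_frame("top");ct=get_calibration("top")
h=cv2.cvtColor(im,cv2.COLOR_RGB2HSV)
ez=np.array([-.499,-.03,.866]); ex=np.array([.866,.05,.5])
for n,m in(("o",np.array([524,-79.4,102.])),("b",np.array([531.8,-209.3,102]))):
    print(n,"wrist: cap top straight",proj(c,m+60*ez),"leaning",proj(c,m+60*ez-11*ex),"top:",proj(ct,m+60*ez),proj(ct,m+60*ez-11*ex))
# cap pixels in top view: brighter cap vs face - red plate and caps
k=cv2.inRange(h,(3,100,60),(14,255,255)); 
for st,ce,l in blobs(k,60): print("wrist shade",st,ce)
red=mask(T,0,4,150,50)|mask(T,174,180,150,50)
for st,ce,l in blobs(red,40): print("top red",st,ce,[onz("top",p,115) for p in((st[0],st[1]),(st[0],st[1]+st[3]))])
r=mask(im,0,4,120,120)|mask(im,174,180,120,120)
for st,ce,l in blobs(r,60): print("wrist red",st,ce,cv2.boxPoints(cv2.minAreaRect(np.argwhere(l)[:,::-1].astype(np.float32))).round().tolist())
np.savez("w6.npz",im=im,T=T,**c)
go((528,25,215),(np.pi,0,.059-np.pi))
E
```

```text
clock: 21.92
eef_pos: [459.8, -83.1, 212.7]
tcp_rot: [-3.141, 0.526, -3.083]
contact_force: [-0.1, -0.2, -0.2]
opening: 0.493
grasp_force: 0.0
o wrist: cap top straight [322.3 211.1] leaning [322.4 196.6] top: [357.  211.6] [357.  215.9]
b wrist: cap top straight [141.  211.1] leaning [138.2 196.5] top: [411.6 210.3] [411.4 214.6]
wrist shade [ 285  133   89   93 2416] [329.1 162.3]
wrist shade [427 224  45  21 378] [446.8 231. ]
wrist shade [ 438  265   52   40 1385] [465.  281.3]
top red [336 178   6  41 138] [338.2 197.8] [array([583.4, -30.4, 115. ]), array([479.8, -33.2, 115. ])]
wrist red [ 355  110   20  127 1280] [364.1 172.3] [[355.0, 236.0], [355.0, 110.0], [374.0, 110.0], [374.0, 236.0]]
clock 22.02 pos [459.5 -82.9 211.8] turn [ 0.   0.5 -0. ] shift before turn [-66.3 103.7  34.6] after turn [-74.7 103.7  -3.2] open 0.493 F [-0.1 -0.7 -0.3] grip 0.0
```

```bash
python3 -m creep '[{"x":0,"y":0,"z":-15,"rx":0,"ry":0.1,"rz":0,"hand":0},{"x":0,"y":20,"z":0,"rx":0,"ry":0.1,"rz":0,"hand":0},{"x":0,"y":25,"z":0,"rx":0,"ry":0.1,"rz":0,"hand":0},{"x":0,"y":25,"z":0,"rx":0,"ry":0.1,"rz":0,"hand":0},{"x":0,"y":25,"z":0,"rx":0,"ry":0.1,"rz":0,"hand":0},{"x":0,"y":10,"z":0,"rx":0,"ry":0.026,"rz":0,"hand":0},{"x":-25,"y":0,"z":0,"rx":0,"ry":0,"rz":0,"hand":0},{"x":-25,"y":0,"z":0,"rx":0,"ry":0,"rz":0,"hand":0},{"x":-20,"y":0,"z":0,"rx":0,"ry":0,"rz":0,"hand":0},{"x":0,"y":0,"z":0,"rx":0,"ry":0,"rz":0,"hand":0},{"x":0,"y":0,"z":0,"rx":0,"ry":0,"rz":0,"hand":0}]'
python3 - <<'E'
from h import *
go((528,25,80),(np.pi,0,.059-np.pi))
E
```

```text
clock: 23.4
eef_pos: [514.7, 25.1, 224.9]
tcp_rot: [-3.142, -0.003, -3.083]
contact_force: [-0.7, -0.8, 0.7]
opening: -0.0
grasp_force: 0.0
clock 23.40 pos [514.7  25.1 224.9] turn [-0.    -0.003 -0.   ] shift before turn [-13.6  -0.9 144.9] after turn [-13.3  -0.9 144.9] open -0.0 F [-0.7 -0.8  0.7] grip 0.0
```

```bash
python3 -m creep '[{"x":-4,"y":0,"z":30,"rx":0,"ry":0,"rz":0,"hand":0},{"x":-4,"y":0,"z":35,"rx":0,"ry":0,"rz":0,"hand":0},{"x":-4,"y":0,"z":35,"rx":0,"ry":0,"rz":0,"hand":0},{"x":-1,"y":0,"z":30,"rx":0,"ry":0,"rz":0,"hand":0},{"x":0,"y":0,"z":15,"rx":0,"ry":0,"rz":0,"hand":0},{"x":0,"y":-12,"z":0,"rx":0,"ry":0,"rz":0,"hand":0},{"x":0,"y":-10,"z":0,"rx":0,"ry":0,"rz":0,"hand":0},{"x":0,"y":-6,"z":0,"rx":0,"ry":0,"rz":0,"hand":0},{"x":0,"y":-6,"z":0,"rx":0,"ry":0,"rz":0,"hand":0},{"x":0,"y":-6,"z":0,"rx":0,"ry":0,"rz":0,"hand":0},{"x":0,"y":-6,"z":0,"rx":0,"ry":0,"rz":0,"hand":0}]'
python3 -m creep '[{"x":0,"y":-6,"z":0,"rx":0,"ry":0,"rz":0,"hand":0},{"x":0,"y":-6,"z":0,"rx":0,"ry":0,"rz":0,"hand":0},{"x":0,"y":-6,"z":0,"rx":0,"ry":0,"rz":0,"hand":0},{"x":0,"y":-6,"z":0,"rx":0,"ry":0,"rz":0,"hand":0},{"x":0,"y":-6,"z":0,"rx":0,"ry":0,"rz":0,"hand":0}]'
```

```text
clock: 24.78
eef_pos: [531.5, -20.2, 80.9]
tcp_rot: [-3.141, -0.001, -3.083]
contact_force: [-0.2, -0.4, 0.2]
opening: -0.002
grasp_force: 0.0
clock: 25.4
eef_pos: [533.3, -50.1, 80.8]
tcp_rot: [-3.141, -0.001, -3.083]
contact_force: [0.8, 4.0, 0.2]
opening: -0.003
grasp_force: 2.2
```

```bash
python3 -m creep '[{"x":0,"y":-8,"z":0,"rx":0,"ry":0,"rz":0,"hand":0},{"x":0,"y":-8,"z":0,"rx":0,"ry":0,"rz":0,"hand":0},{"x":0,"y":-8,"z":0,"rx":0,"ry":0,"rz":0,"hand":0},{"x":0,"y":-8,"z":0,"rx":0,"ry":0,"rz":0,"hand":0},{"x":0,"y":-8,"z":0,"rx":0,"ry":0,"rz":0,"hand":0},{"x":0,"y":-8,"z":0,"rx":0,"ry":0,"rz":0,"hand":0}]'
python3 -m creep '[{"x":0,"y":-6,"z":0,"rx":0,"ry":0,"rz":0,"hand":0},{"x":0,"y":-6,"z":0,"rx":0,"ry":0,"rz":0,"hand":0},{"x":0,"y":-5,"z":0,"rx":0,"ry":0,"rz":0,"hand":0},{"x":0,"y":-5,"z":0,"rx":0,"ry":0,"rz":0,"hand":0},{"x":0,"y":-5,"z":0,"rx":0,"ry":0,"rz":0,"hand":0}]'
python3 - <<'E'
from h import *
T=grab_frame("top")
for st,ce,l in blobs(mask(T,0,4,150,50)|mask(T,174,180,150,50),30): print(st,ce,onz("top",ce,100).round(1))
E
```

```text
clock: 26.15
eef_pos: [536.3, -98.3, 80.8]
tcp_rot: [-3.141, -0.0, -3.083]
contact_force: [3.0, 3.7, -1.2]
opening: -0.001
grasp_force: 2.3
clock: 26.78
eef_pos: [537.9, -125.0, 80.8]
tcp_rot: [-3.141, -0.0, -3.083]
contact_force: [2.7, 4.7, -0.5]
opening: -0.002
grasp_force: 2.2
```

```bash
python3 -m creep '[{"x":0,"y":-5,"z":0,"rx":0,"ry":0,"rz":0,"hand":0},{"x":0,"y":-5,"z":0,"rx":0,"ry":0,"rz":0,"hand":0},{"x":0,"y":-5,"z":0,"rx":0,"ry":0,"rz":0,"hand":0},{"x":0,"y":-3,"z":0,"rx":0,"ry":0,"rz":0,"hand":0},{"x":0,"y":-3,"z":0,"rx":0,"ry":0,"rz":0,"hand":0}]'
python3 -m creep '[{"x":0,"y":-3,"z":0,"rx":0,"ry":0,"rz":0,"hand":0},{"x":0,"y":-3,"z":0,"rx":0,"ry":0,"rz":0,"hand":0}]'
python3 -m creep '[{"x":0,"y":-2,"z":0,"rx":0,"ry":0,"rz":0,"hand":0},{"x":0,"y":-2,"z":0,"rx":0,"ry":0,"rz":0,"hand":0}]'
```

```text
clock: 27.45
eef_pos: [539.0, -145.8, 80.8]
tcp_rot: [-3.141, -0.001, -3.083]
contact_force: [3.9, 3.6, -1.2]
opening: 0.0
grasp_force: 2.1
clock: 27.7
eef_pos: [539.2, -149.8, 80.8]
tcp_rot: [3.138, -0.001, -3.084]
contact_force: [4.7, 28.2, 5.4]
opening: -0.004
grasp_force: 13.9
clock: 27.95
eef_pos: [539.2, -149.9, 80.9]
tcp_rot: [3.133, -0.002, -3.086]
contact_force: [5.8, 47.9, 10.4]
opening: 0.002
grasp_force: 24.0
```

A hard stop is reached at y = -150. I'm backing off and checking it numerically.

```bash
python3 -m creep '[{"x":0,"y":6,"z":0,"rx":0,"ry":0,"rz":0,"hand":0},{"x":0,"y":15,"z":0,"rx":0,"ry":0,"rz":0,"hand":0},{"x":0,"y":30,"z":0,"rx":0,"ry":0,"rz":0,"hand":0},{"x":0,"y":35,"z":0,"rx":0,"ry":0,"rz":0,"hand":0},{"x":0,"y":35,"z":0,"rx":0,"ry":0,"rz":0,"hand":0},{"x":0,"y":10,"z":-35,"rx":0,"ry":0,"rz":0,"hand":0},{"x":0,"y":0,"z":-40,"rx":0,"ry":0,"rz":0,"hand":0},{"x":0,"y":0,"z":-40,"rx":0,"ry":0,"rz":0,"hand":0},{"x":0,"y":0,"z":0,"rx":0,"ry":0,"rz":0,"hand":0},{"x":0,"y":0,"z":0,"rx":0,"ry":0,"rz":0,"hand":0}]'
python3 - <<'E'
from h import *
np.set_printoptions(precision=1,suppress=True)
T=grab_frame("top")
for st,ce,l in blobs(mask(T,0,6,140,40)|mask(T,172,180,140,40),20): print("red",st,ce,[onz("top",p,115) for p in((st[0],st[1]),(st[0],st[1]+st[3]))])
print("wall at bench (start picture)",onz("top",(462,228),0),onz("top",(464,222),18))
for nm,h0,h1 in(("blue",105,125),("orange",8,20)):
  for st,ce,l in blobs(mask(T,h0,h1,150,50)): print(nm,st,ce)
W=grab_frame("wrist");cv2.imwrite("pics/end.png",W[:,:,::-1]);c=get_calibration("wrist")
ez=np.array([-.499,-.03,.866]);ex=np.array([.866,.05,.5])
ct=get_calibration("top")
for n,m in(("o",np.array([524,-79.4,102.])),("b",np.array([531.8,-209.3,102]))):
  m=m+131*np.array([.059,-.998,0]); print(n,"mouth",m,"top px mouth",proj(ct,m),"cap top leaning",proj(ct,m+60*ez-11*ex))
E
```

```text
clock: 29.2
eef_pos: [531.1, -24.9, 195.1]
tcp_rot: [-3.141, -0.002, -3.083]
contact_force: [0.4, 0.5, -0.2]
opening: 0.003
grasp_force: 0.0
wall at bench (start picture) [ 484.2 -379.1    0. ] [ 498.1 -379.1   18. ]
blue [148  67  46  40 364] [173.6  96.4]
blue [350  82  43  17 619] [371.   89.6]
blue [265 107  12  13 125] [270.2 113. ]
blue [440 179  30  41 618] [455.  196.8]
orange [260 111  26  24 348] [273.1 124.2]
orange [392 181  26  39 890] [404.4 198.5]
orange [452 196  10  10  60] [455.6 199.8]
o mouth [ 531.7 -210.1  102. ] top px mouth [406.8 201.8] cap top leaning [411.7 214.7]
b mouth [ 539.5 -340.   102. ] top px mouth [458.6 200.6] cap top leaning [466.1 213.5]
```

The travel is about 128 mm, which puts blue at about 42 mm from the wall, as expected at home. Both caps lie at the rows predicted for seated vials. Handing in.

```bash
python3 -c "
from rig import *
print(sign_off())"
```

```text
the job is handed in; nothing more can be done
None
```

I handed the job in at about 29 s: by force and camera readings both vials are home in the pockets of their colours and the tray is against its stop, but sign-off returned no verdict, and I viewed 11 pictures against the limit of 10.

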